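# Fit the adjustable wrench to the clamp nut and tighten it

## Task

An adjustable wrench lies over the big nut on top of the bench clamp with its jaws set too wide. Roll its worm with a fingertip (do not push the jaw itself) until the jaws just fit the nut, then swing the wrench by its handle to tighten the nut clockwise, seen from above, by about an eighth of a turn. Leave the wrench lying flat on the nut, keep the gripper off the nut and disturb nothing else on the bench.

Things in the scene. Friction and masses are not known exactly. Their poses are not given: they have to be found in the camera images.
- nut_center (a point): Centre of the steel hexagon nut on the clamp's table: 30 mm across flats, 34.6 mm across corners, 14 mm high. z up, along its axis. At nut angle 0 two flats face the clamp's +y and -y. Fixed in place, it only turns, stiffly (about 0.2 N m).
- nut (a joint): Angle of the nut in rad, growing clockwise seen from above (tightening). Starts near 0 (within 0.04); free to turn on to 3 rad. It does not spring back.
- wrench_handle (a point): Grip point of the loose steel adjustable wrench (0.45 kg, 222 mm long): centre of the straight handle, 24 mm wide, 13 mm thick, 155 mm from the middle of the jaws; it overhangs the table's rim, about 68 mm above the bench. x points along the handle to the jaws, y across the wrench towards the fixed jaw, z up.
- wrench_mouth (a point): Middle of the wrench's mouth, about over the nut's axis, 7.5 mm above the wrench's underside; axes as wrench_handle. The fixed jaw's face lies at y = +17 mm, the throat's wall at x = -19 mm. The head is 15 mm thick.
- worm_top (a point): Topmost point of the worm, half-way along it (does not turn with it; axes as wrench_handle). The worm is a dark knurled steel roller, 18 mm diameter, 26 mm long, axis across the wrench (y), in a window of the head 42 mm behind the mouth on the handle side. Its top is 81 mm above the bench and 4 mm above the head around it.
- clamp: Cast iron bench clamp, fixed, gripping an oak board (top at 50 mm) on its +x side. Its top is a smooth, slippery round iron table, 180 mm diameter, 62 mm above the bench, with the nut at the centre; the wrench lies flat on it. Origin: on the bench below the nut. At the start the wrench's handle points about along its -x.
- worm: The worm itself, origin at its centre, 9 mm below worm_top. Pressing on its top (4 to 15 N, shut fingertips) and dragging along the wrench's +x (towards the jaws) closes the jaws, along -x opens them: 9 mm of drag moves the jaw 1.2 mm. It takes about 3 N of drag; once the jaws are snug it stops turning and the drag rises. Friction about 1.2. It locks itself: the jaw stays where left.
- slide_jaw: The movable jaw, a steel block 34 mm long (along the wrench), 14 mm wide, 14 mm thick. Origin: middle of its gripping face, half-way up; axes as wrench_handle. Its y in the wrench's frame is -20 mm to -17.5 mm at the start and -13 to -14 mm when snug (the gap between the jaws is 17 mm minus that y; the nut needs 30 mm). It slides along y with the worm only.
- transformer: Black steel transformer, 85 x 100 x 98 mm, standing beside the clamp. Origin: middle of its underside. Bystander.
- mug: Chipped enamel mug of spare knobs, 80 mm diameter, 80 mm high with knobs showing a little above. Origin: middle of its underside. Bystander.
- valve_a: Blue glass miniature valve, 21 mm diameter, 58 mm high, standing on the bench near the clamp. Origin: middle of its underside. Bystander.
- valve_b: Another such valve on the other side of the clamp. Origin: middle of its underside. Bystander.
- hub: Brass tuning dial hub, flange 52 mm diameter, 24 mm high, on the clamp's oak board beyond the nut. Origin: middle of its underside. Bystander.
- spare_nut: Loose smaller hexagon nut, 24 mm across flats, 12 mm high, on the oak board. Origin: middle of its underside. Bystander.
- screwdriver: Screwdriver lying on the bench at the robot's right. Bystander.

How it is judged (in metres and radians):
On the way, in this order (a step that is already met when the one before it is completed fails the run):
1. the jaws have been closed to a snug fit (gap 31.7 mm or less on the 30 mm nut) before the nut has been turned (y of slide_jaw in the frame of wrench_handle above -0.0147 m and value of joint nut below 0.2 rad), for 0.2 s.
2. the nut has been turned clockwise to more than 0.6 rad with the jaws still snug (y of slide_jaw in the frame of wrench_handle above -0.0147 m and value of joint nut above 0.6 rad), for 0.2 s.
At the end, for the whole second after the job is handed in: The nut stands between 0.6 and 1.05 rad (34 to 60 degrees) clockwise, not moving; the wrench lies flat (within 0.08 rad) and at rest, its mouth within 12 mm of the nut's axis and no more than 5 mm above its seat, the gap between its jaws 31.7 mm or less (all of step 2 and value of joint nut below 1.05 rad and horizontal distance between wrench_mouth and nut_center below 0.012 m and z of wrench_mouth in the frame of nut_center below 0.005 m and angle between wrench_handle's own z axis and vertical below 0.08 rad and velocity of joint nut below 0.05 rad/s and linear speed of slide_jaw below 0.02 m/s); the robot touches nothing.
It fails at once if the fingers or the arm touch the nut (contact force between any of the fingers, the arm and nut above 1 N).
It fails at once if the fingers push the movable jaw itself (more than 4 N) (contact force between the fingers and slide_jaw above 4 N).
It fails at once if a bystander is moved more than 25 mm or knocked over (distance of any of transformer, mug, valve_a, valve_b, hub, spare_nut, screwdriver from where it was at the start of the episode above 0.025 m or angle between any of mug, valve_a, valve_b's own z axis and vertical above 0.6 rad).
It also fails if it takes over 61 s, if anything falls off the work surface, if the arm or the gripper's body presses on something with over 40 N, if the wrist force passes 120 N, or if a joint passes its speed limit or range.

## Robot

A 6-joint arm with a two-finger parallel gripper is mounted at the origin on the work surface. World frame = base frame: x ahead of the robot, y to its left, z up, the work surface at z = 0. Lengths are in m, angles in degrees, forces in N, time in s.
With the tool pointing down it reaches from about 0.35 to 0.875 m from the base axis. Payload 4.2 kg.
Tool frame: the origin (TCP) lies between the finger pads; the fingertips stand 8 mm ahead of it and the grasp point (between the pads) lies 11 mm behind it; z points along the fingers, y is the line along which they close (so a half turn about z gives the same grasp; the last joint's range is limited). The gripper opens to 85 mm and grips with 20 to 120 N. Pads are 22 mm wide; open, the fingers measure 114 mm over their backs; the gripper's body (76 mm by 85 mm) begins 54 mm behind the grasp point. The pads swing forward as they close: fully open they stand 13 mm farther back than shut.
Start: joints at [14.817, 22.042, 0.453, 0, -68.411, -14.817], TCP at [0.625, 0, 0.239] pointing down, gripper open.
Joint ranges: [-179.83, 179.83], [-69.29, 118.12], [-61.27, 80.66], [-181.25, 117.63], [-171.15, -9.14], [-177.46, 177.46]. Speed limits (degrees/s): [159.86, 159.86, 180, 180, 180, 180].

## Interface

Orientations are given as a 3x3 rotation matrix whose columns are the frame's x, y, z axes.
In Python, from plant import sense, read_camera, close_job gives the robot as it stands.
- The arm moves only by the tool servo_tool, never from a script. Its argument "moves" is a list of rows, each a list of 7 numbers: the shift along the world's x, y, z normalised to -1 to 1, where 1 is 0.08 m, then the turn, a rotation vector about the world's x, y, z normalised to -1 to 1, where 1 is 90 degrees, then the closure, from 0 (fully open) to 1 (shut). A call has 1 to 10 rows; each row shifts and turns the commanded pose from where the row before left it; what a row does not reach is not made up. A row lasts 1/12 s, in which the tool goes at most 41.7 mm and 7.16 degrees, less where a joint would pass 70% of its speed; a pose out of reach is approached as far as the arm can. A call with a number of a shift or a turn outside -1 to 1 is refused whole. A call with a gripper value outside its range is refused whole. The fingers move at their own pace and stop on an object; "newtons" is the grip in N (left out, the last holds). Time passes only in rows, so rows that do not move let the fingers close. It gives the time, the measured TCP pose, the force, the opening and the grip force at its end, in the units of the state.
- sense(): the state, without advancing time (a new reading comes with each control period).
- read_camera(name): name is "scene" or "side" or "wrist"; returns a dict with "pixels" (384x512x3 uint8, blue, green, red), "fx", "fy", "cx", "cy" (pixels), "k1" (the pictures are not rectified: a ray, as slopes to the right and down, at radius r is drawn at 1 + k1 r^2 times it, then the intrinsics apply), "cam_to_world" (4x4, takes a point from camera to world coordinates); the wrist camera has in their place "tool_from_camera" (4x4, takes a point from camera to tool coordinates, whose origin is the TCP and whose axes are the flange's). Camera axes: x right, y up, looking along -z (the intrinsics and any distortion apply to the point x, -y, -z); pixel columns grow to the right and rows downward; lengths in m; the calibration is good to about 2 mm. A picture is of the moment at which its call begins: read the wrist's pose just before it. There is no depth.
- close_job(): hands the job in; it is judged then, once.
The state is a dict: "t": time; "joints": joint angles; "qd": joint speeds; "effort": joint torques, N m; "tcp_pos": TCP position; "tool_rot": TCP orientation; "ft_force": force on the tool from outside, world axes, zero at the start; "wrist_torque": the same for the moment, N m; "opening": finger opening in m; "finger_force": force on a finger pad.
Only numpy, scipy, OpenCV 4.12 (cv2) and the standard library are available. Lean on these libraries where they do the work, as an engineer would, in place of code of your own. Each camera call takes 0.05 s, during which the arm holds its last target. There are 200 camera calls.

## Working session

There is one attempt and no reset: what is moved stays moved. The work goes in short steps, Python scripts to look and compute and a tool call to move; the robot and the scene stay as the last step left them, time stands still between calls to the robot, and variables do not carry over. Pictures are saved under pics/ and viewed, at most 10 in all, crops included, and the job is handed in when it is done.

Besides the shell and the picture viewer there is one more tool, called after "Call:" by a JSON object that holds its "op" and its "data", one argument or row to a line. servo_tool: Moves the arm, as the interface text tells. Scaled input: -1 to 1 covers 0.08 m each way for a shift and 90 degrees each way for a turn. Its arguments: {"type":"object","properties":{"moves":{"type":"array"},"newtons":{"type":"number"}},"required":["moves"]}

```bash
mkdir -p pics; cat > h.py <<'E'
import numpy as np, cv2
from plant import sense, read_camera, close_job
def cam(name):
    s=sense(); c=read_camera(name)
    if name=="wrist":
        T=np.eye(4);T[:3,:3]=np.array(s["tool_rot"]);T[:3,3]=s["tcp_pos"]
        c["M"]=T@np.array(c["tool_from_camera"])
    else: c["M"]=np.array(c["cam_to_world"])
    c["im"]=np.array(c["pixels"],np.uint8); return c
def ray(c,u,v):
    K=np.array([[c["fx"],0,c["cx"]],[0,c["fy"],c["cy"]],[0,0,1.]])
    p=cv2.undistortPoints(np.array([[[u,v]]],float),K,np.zeros(5))[0,0]
    d=p.copy()
    for _ in range(20): d=p/(1+c["k1"]*(d@d))
    M=c["M"]; return M[:3,3], M[:3,:3]@np.array([d[0],-d[1],-1.])
def onz(c,u,v,z):
    o,d=ray(c,u,v); return o+d*(z-o[2])/d[2]
E
python3 - <<'E'
from h import *
print({k:v for k,v in sense().items()})
a=cam("scene");b=cam("wrist");
cv2.imwrite("pics/scene.png",a["im"]);cv2.imwrite("pics/wrist.png",b["im"])
print(a["M"],b["M"],a["k1"],b["k1"],b["fx"])
E
```

```text
{'t': 0.0, 'joints': array([ 1.48142662e+01,  2.20910371e+01,  3.76986410e-01, -2.91305994e-02,
       -6.84119299e+01, -1.48185190e+01]), 'qd': array([ 0.04847625, -0.01325131,  0.03871031,  0.08494892, -0.0108447 ,
        0.07677266]), 'effort': array([-9.55001960e-04, -3.92286408e+01,  1.88399577e+01,  4.18616563e+00,
       -4.72148502e-03,  8.27910434e-07]), 'tcp_pos': array([ 6.24408238e-01, -1.06280287e-05,  2.38199230e-01]), 'tool_rot': array([[-2.61691006e-04, -9.99997442e-01, -2.24652146e-03],
       [-9.99999960e-01,  2.61927863e-04, -1.05139604e-04],
       [ 1.05727761e-04,  2.24649385e-03, -9.99997471e-01]]), 'ft_force': array([ 0.39894058, -0.15228271, -0.22757155]), 'wrist_torque': array([0.03013937, 0.02612436, 0.0071816 ]), 'finger_force': 0.0, 'opening': 0.08503249338511745}
[[ 0.05406345 -0.77519907  0.62939935  1.33891668]
 [ 0.99841988  0.03229203 -0.04598872 -0.05456612]
 [ 0.01532583  0.63089114  0.77571998  0.99548406]
 [ 0.          0.          0.          1.        ]] [[-9.99998484e-01  2.11207346e-04  1.72853702e-03  6.24502913e-01]
 [-7.62575732e-04 -9.45493817e-01 -3.25639156e-01 -8.47038494e-02]
 [ 1.56554368e-03 -3.25639980e-01  9.45492545e-01  3.72962048e-01]
 [ 0.00000000e+00  0.00000000e+00  0.00000000e+00  1.00000000e+00]] -0.007129723777691829 -0.07889448799825254 306.0473399224696
```

View pics/scene.png

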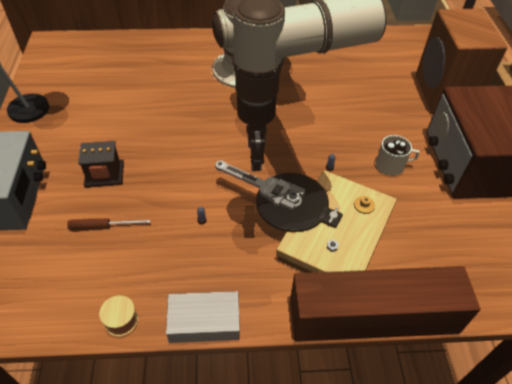

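View pics/wrist.png

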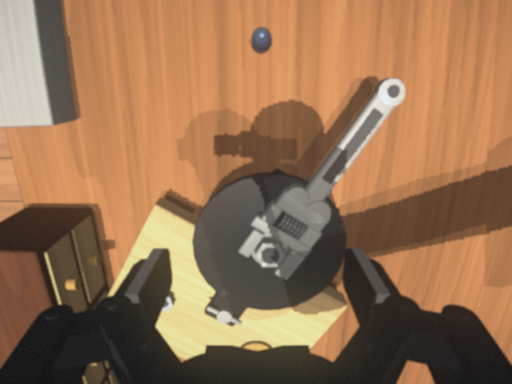

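The scene view shows the wrench lying over the black table with its handle toward the robot's right. In the wrist view the nut is near (268,255), the worm near (291,222) and the handle-end hole near (393,91). The valve is at (261,40).

```bash
python3 - <<'E'
from h import *
c=cam("wrist");
n=onz(c,268,255,.076);w=onz(c,291,222,.081);e=onz(c,393,91,.074)
print(n,w,e,onz(c,261,40,.04)); d=n-e;print(np.linalg.norm(d),np.degrees(np.arctan2(d[1],d[0])),np.linalg.norm(n-w))
cv2.imwrite("pics/w2.png",cv2.resize(c["im"][170:300,180:350],None,fx=4.5,fy=4.5,interpolation=cv2.INTER_CUBIC))
E
```

```text
[0.61170216 0.09644179 0.076     ] [0.58825603 0.05353271 0.081     ] [ 0.49444731 -0.07971097  0.074     ] [ 0.62010016 -0.12715557  0.04      ]
0.21161874109293485 56.35055817999016 0.0491519077681249
```

View pics/w2.png

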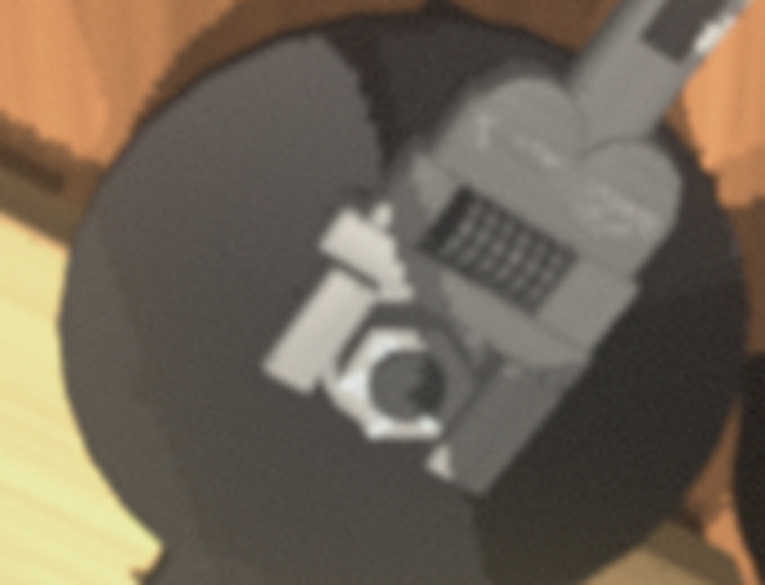

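Crop: the worm sits at full-image (293,225), the nut centre at (270,254), the bright sliding jaw on the left and the fixed jaw on the right. I'll turn to the wrench's yaw with shut fingers and look again from closer.

Call:
{"op": "servo_tool", "data": {
  "moves": [
    [-0.03, 0.24, -0.22, 0, 0, -0.0756, 1],
    [-0.03, 0.24, -0.22, 0, 0, -0.0756, 1],
    [-0.03, 0.24, -0.22, 0, 0, -0.0756, 1],
    [-0.03, 0.24, -0.22, 0, 0, -0.0756, 1],
    [-0.03, 0.24, -0.22, 0, 0, -0.0756, 1],
    [0, 0, 0, 0, 0, 0, 1],
    [0, 0, 0, 0, 0, 0, 1],
    [0, 0, 0, 0, 0, 0, 1]
  ]
}}

```text
t: 0.82
tcp_pos: [0.6134, 0.0958, 0.1518]
tool_rot: [[-0.558, -0.83, 0.001], [-0.83, 0.558, -0.0], [-0.0, -0.001, -1.0]]
ft_force: [-0.2, 0.6, 0.5]
opening: -0.0001
finger_force: 0.0
```

```bash
python3 - <<'E'
from h import *
c=cam("wrist");cv2.imwrite("pics/w3.png",c["im"])
R=sense()["tool_rot"];print(sense()["tcp_pos"],np.degrees(np.arctan2(R[1][0],R[0][0])))
a=cam("scene"); print("valve_b",onz(a,331,160,.03),"valve_a",onz(a,201,214,.03),"mug",onz(a,395,150,.06))
E
```

```text
[0.6136453  0.09558309 0.15224542] -123.97007482083548
valve_b [0.45294529 0.22513527 0.03      ] valve_a [ 0.62100664 -0.12617726  0.03      ] mug [0.4507921  0.39555323 0.06      ]
```

View pics/w3.png

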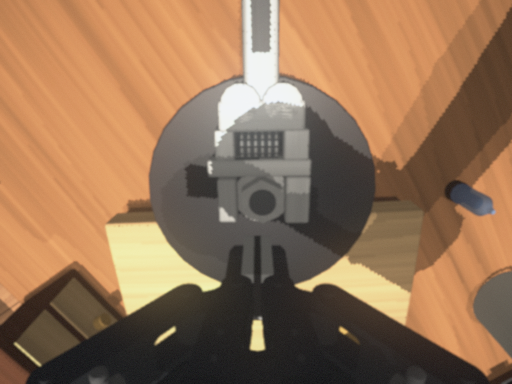

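The view is now aligned with the wrench: worm window centre at (260,145), nut centre at (263,198), handle mid-line at (261,25), and the shut fingertips point up at (258,238).

```bash
python3 - <<'E'
from h import *
c=cam("wrist")
w=onz(c,260,145,.081);n=onz(c,263,199,.076);h=onz(c,261,20,.0745)
print("worm",w,"nut",n,"h",h)
d=n-h;print("yaw",np.degrees(np.arctan2(d[1],d[0])));d=n-w;print(np.linalg.norm(d[:2]),np.degrees(np.arctan2(d[1],d[0])))
s=sense();print("tip px check TCP",s["tcp_pos"])
for u in (246,276): print(onz(c,u,40,.0745))
E
```

```text
worm [0.5873384 0.0594381 0.081    ] nut [0.60841765 0.09501627 0.076     ] h [ 0.54287684 -0.00576161  0.0745    ]
yaw 56.96206874617993
0.04135385284306652 59.35423293448264
tip px check TCP [0.61365917 0.09538177 0.15245158]
[ 0.55745045 -0.00123814  0.0745    ]
[0.5415149  0.00947304 0.0745    ]
```

Call:
{"op": "servo_tool", "data": {
  "moves": [
    [-0.194, -0.266, -0.32, 0, 0, 0.011, 1],
    [-0.194, -0.266, -0.32, 0, 0, 0, 1],
    [0, 0, -0.06, 0, 0, 0, 1],
    [0, 0, -0.02, 0, 0, 0, 1],
    [0, 0, -0.02, 0, 0, 0, 1],
    [0, 0, 0, 0, 0, 0, 1],
    [0, 0, 0, 0, 0, 0, 1]
  ]
}}

```text
t: 1.55
tcp_pos: [0.5833, 0.0541, 0.0933]
tool_rot: [[-0.545, -0.839, 0.003], [-0.839, 0.545, 0.001], [-0.002, -0.002, -1.0]]
ft_force: [-0.5, 0.4, 0.0]
opening: 0.0001
finger_force: 0.0
```

Call:
{"op": "servo_tool", "data": {
  "moves": [
    [0, 0, -0.0125, 0, 0, 0, 1],
    [0, 0, -0.0125, 0, 0, 0, 1],
    [0, 0, -0.0125, 0, 0, 0, 1],
    [0, 0, 0, 0, 0, 0, 1],
    [0, 0, 0, 0, 0, 0, 1]
  ]
}}

```text
t: 1.97
tcp_pos: [0.582, 0.0536, 0.0891]
tool_rot: [[-0.545, -0.838, 0.0], [-0.838, 0.545, 0.0], [-0.0, -0.0, -1.0]]
ft_force: [-0.7, 0.1, -0.2]
opening: -0.0005
finger_force: 0.0
```

Call:
{"op": "servo_tool", "data": {
  "moves": [
    [0, 0, -0.0125, 0, 0, 0, 1],
    [0, 0, 0, 0, 0, 0, 1],
    [0, 0, 0, 0, 0, 0, 1]
  ]
}}

```text
t: 2.22
tcp_pos: [0.5821, 0.0536, 0.0888]
tool_rot: [[-0.545, -0.839, 0.001], [-0.839, 0.545, 0.0], [-0.0, -0.0, -1.0]]
ft_force: [-0.9, 0.3, 4.6]
opening: -0.0004
finger_force: 2.2
```

Call:
{"op": "servo_tool", "data": {
  "moves": [
    [0, 0, -0.009, 0, 0, 0, 1],
    [0, 0, 0, 0, 0, 0, 1],
    [0.0182, 0.028, 0, 0, 0, 0, 1],
    [0.0182, 0.028, 0, 0, 0, 0, 1],
    [0.0182, 0.028, 0, 0, 0, 0, 1]
  ]
}}

```text
t: 2.63
tcp_pos: [0.586, 0.0596, 0.0888]
tool_rot: [[-0.545, -0.839, -0.001], [-0.839, 0.545, -0.001], [0.001, -0.0, -1.0]]
ft_force: [-3.7, -1.3, 9.7]
opening: 0.0002
finger_force: 4.9
```

Call:
{"op": "servo_tool", "data": {
  "moves": [
    [0.0182, 0.028, 0, 0, 0, 0, 1],
    [0.0182, 0.028, 0, 0, 0, 0, 1],
    [0.0182, 0.028, 0, 0, 0, 0, 1]
  ]
}}

```text
t: 2.88
tcp_pos: [0.5904, 0.0663, 0.0888]
tool_rot: [[-0.545, -0.839, -0.001], [-0.839, 0.545, -0.001], [0.002, -0.0, -1.0]]
ft_force: [-3.8, -1.7, 10.2]
opening: -0.0
finger_force: 4.8
```

Call:
{"op": "servo_tool", "data": {
  "moves": [
    [0, 0, 0.06, 0, 0, 0, 1],
    [-0.055, -0.084, 0, 0, 0, 0, 1],
    [-0.0542, -0.084, 0, 0, 0, 0, 1],
    [0, 0, -0.04, 0, 0, 0, 1],
    [0, 0, -0.02, 0, 0, 0, 1],
    [0, 0, 0, 0, 0, 0, 1],
    [0.0182, 0.028, 0, 0, 0, 0, 1],
    [0.0182, 0.028, 0, 0, 0, 0, 1],
    [0.0182, 0.028, 0, 0, 0, 0, 1]
  ]
}}

```text
t: 3.63
tcp_pos: [0.5856, 0.0588, 0.0889]
tool_rot: [[-0.545, -0.838, -0.002], [-0.838, 0.545, -0.002], [0.003, 0.0, -1.0]]
ft_force: [-4.2, -1.4, 10.9]
opening: -0.0001
finger_force: 5.4
```

Call:
{"op": "servo_tool", "data": {
  "moves": [
    [0.0182, 0.028, 0, 0, 0, 0, 1],
    [0.0182, 0.028, 0, 0, 0, 0, 1],
    [0.0182, 0.028, 0, 0, 0, 0, 1]
  ]
}}

```text
t: 3.88
tcp_pos: [0.5904, 0.0661, 0.0888]
tool_rot: [[-0.545, -0.839, -0.001], [-0.839, 0.545, -0.002], [0.002, -0.0, -1.0]]
ft_force: [-3.2, -1.0, 10.5]
opening: -0.0001
finger_force: 5.0
```

Call:
{"op": "servo_tool", "data": {
  "moves": [
    [0, 0, 0.06, 0, 0, 0, 1],
    [-0.055, -0.084, 0, 0, 0, 0, 1],
    [-0.0542, -0.084, 0, 0, 0, 0, 1],
    [0, 0, -0.04, 0, 0, 0, 1],
    [0, 0, -0.02, 0, 0, 0, 1],
    [0, 0, 0, 0, 0, 0, 1],
    [0.0182, 0.028, 0, 0, 0, 0, 1],
    [0.0182, 0.028, 0, 0, 0, 0, 1]
  ]
}}

```text
t: 4.55
tcp_pos: [0.5831, 0.0556, 0.0882]
tool_rot: [[-0.545, -0.838, -0.005], [-0.838, 0.545, -0.004], [0.007, 0.002, -1.0]]
ft_force: [-6.6, -7.4, 14.6]
opening: 0.0001
finger_force: 8.3
```

Call:
{"op": "servo_tool", "data": {
  "moves": [
    [0.0182, 0.028, 0, 0, 0, 0, 1],
    [0.0182, 0.028, 0, 0, 0, 0, 1]
  ]
}}

```text
t: 4.72
tcp_pos: [0.5878, 0.0615, 0.0889]
tool_rot: [[-0.545, -0.839, -0.0], [-0.839, 0.545, -0.002], [0.001, -0.001, -1.0]]
ft_force: [-2.7, -3.3, 9.5]
opening: -0.0003
finger_force: 4.9
```

Call:
{"op": "servo_tool", "data": {
  "moves": [
    [0.0182, 0.028, 0, 0, 0, 0, 1],
    [0.0182, 0.028, 0, 0, 0, 0, 1]
  ]
}}

```text
t: 4.88
tcp_pos: [0.5905, 0.0654, 0.0888]
tool_rot: [[-0.545, -0.839, -0.001], [-0.839, 0.545, -0.003], [0.003, -0.001, -1.0]]
ft_force: [-3.5, -7.7, 9.6]
opening: 0.0004
finger_force: 5.1
```

Call:
{"op": "servo_tool", "data": {
  "moves": [
    [0, 0, 0.2, 0, 0, 0, 1],
    [0, 0, 0.2, 0, 0, 0, 1],
    [0.15, 0.2, 0.2, 0, 0, 0, 1],
    [0.15, 0.2, 0.2, 0, 0, 0, 1],
    [0, 0, 0, 0, 0, 0, 1],
    [0, 0, 0, 0, 0, 0, 1]
  ]
}}

```text
t: 5.38
tcp_pos: [0.6154, 0.1, 0.1515]
tool_rot: [[-0.544, -0.839, 0.002], [-0.839, 0.544, 0.001], [-0.002, -0.001, -1.0]]
ft_force: [-0.7, -1.1, -0.7]
opening: 0.0002
finger_force: 0.0
```

```bash
python3 - <<'E'
from h import *
c=cam("wrist");print(sense()["tcp_pos"])
cv2.imwrite("pics/w4.png",cv2.resize(c["im"][110:240,180:350],None,fx=4.5,fy=4.5,interpolation=cv2.INTER_CUBIC))
E
```

```text
[0.61416963 0.09914981 0.15045024]
```

View pics/w4.png

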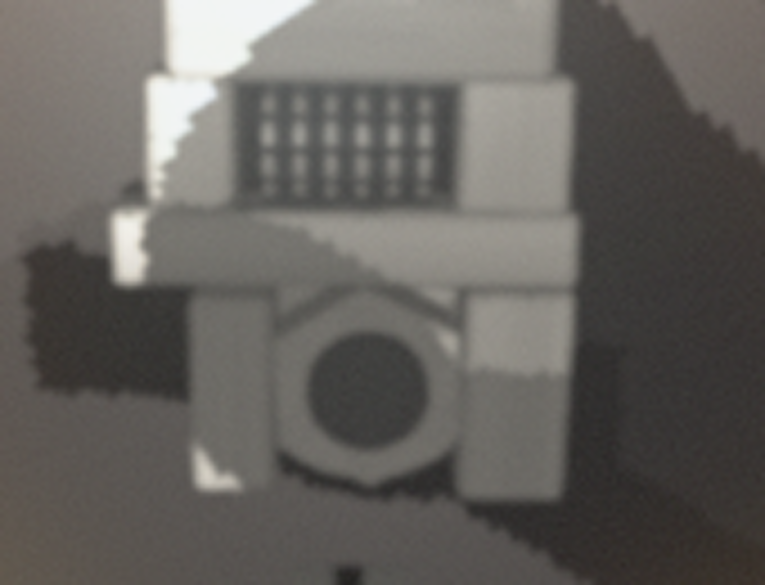

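The jaws now close on the nut's flats: faces at crop columns 273 and 460, flats at about 276 and 458, so the gap is about 30.8 mm. One more short stroke will confirm it from the drag.

Call:
{"op": "servo_tool", "data": {
  "moves": [
    [-0.185, -0.254, -0.2, 0, 0, 0, 1],
    [-0.185, -0.254, -0.2, 0, 0, 0, 1],
    [0, 0, -0.3, 0, 0, 0, 1],
    [0, 0, -0.05, 0, 0, 0, 1],
    [0, 0, -0.05, 0, 0, 0, 1],
    [0, 0, 0, 0, 0, 0, 1],
    [0.0182, 0.028, 0, 0, 0, 0, 1],
    [0.0182, 0.028, 0, 0, 0, 0, 1]
  ]
}}

```text
t: 6.1
tcp_pos: [0.5846, 0.0602, 0.0888]
tool_rot: [[-0.545, -0.838, -0.008], [-0.838, 0.545, -0.005], [0.009, 0.004, -1.0]]
ft_force: [-8.4, -5.5, 13.0]
opening: 0.0004
finger_force: 6.5
```

Call:
{"op": "servo_tool", "data": {
  "moves": [
    [0.0182, 0.028, 0, 0, 0, 0, 1],
    [0.0182, 0.028, 0, 0, 0, 0, 1]
  ]
}}

```text
t: 6.27
tcp_pos: [0.5876, 0.0642, 0.0887]
tool_rot: [[-0.545, -0.838, -0.009], [-0.838, 0.545, -0.006], [0.01, 0.004, -1.0]]
ft_force: [-9.5, -8.1, 13.8]
opening: -0.0001
finger_force: 7.0
```

Drag rose from about 3 N to 12 N, so the jaws are snug. Next I go over the handle with the fingers part open.

Call:
{"op": "servo_tool", "data": {
  "moves": [
    [0, 0, 0.3, 0, 0, 0, 1],
    [0, 0, 0.3, 0, 0, 0, 1],
    [-0.263, -0.411, 0, 0, 0, 0, 0.5],
    [-0.263, -0.411, 0, 0, 0, 0, 0.5],
    [-0.263, -0.411, 0, 0, 0, 0, 0.5],
    [0, 0, 0, 0, 0, 0, 0.5],
    [0, 0, 0, 0, 0, 0, 0.5]
  ]
}}

```text
t: 6.85
tcp_pos: [0.5266, -0.0329, 0.1355]
tool_rot: [[-0.547, -0.837, -0.001], [-0.837, 0.547, -0.0], [0.0, 0.0, -1.0]]
ft_force: [0.2, -0.3, 0.5]
opening: 0.0432
finger_force: 0.0
```

```bash
python3 - <<'E'
from h import *
c=cam("wrist");print(sense()["tcp_pos"],sense()["opening"])
cv2.imwrite("pics/w5.png",c["im"])
E
```

```text
[ 0.52773822 -0.03195986  0.13560295] 0.042621352381875255
```

View pics/w5.png

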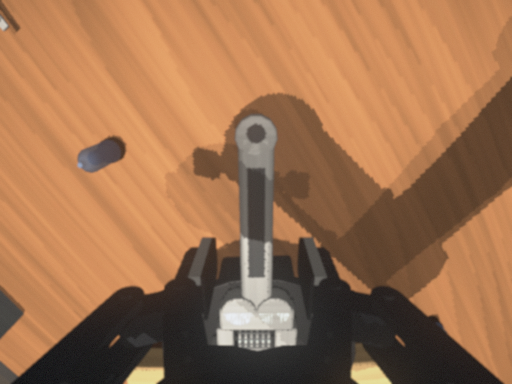

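The handle is centred between the fingers, with its end hole at (256,132) and the fingers at columns 205 and 310. I'll lower around it.

Call:
{"op": "servo_tool", "data": {
  "moves": [
    [0, 0, -0.3, 0, 0, 0, 0.5],
    [0, 0, -0.3, 0, 0, 0, 0.5],
    [0, 0, -0.3, 0, 0, 0, 0.55],
    [0, 0, -0.1, 0, 0, 0, 0.6],
    [0, 0, 0, 0, 0, 0, 0.62],
    [0, 0, 0, 0, 0, 0, 0.62]
  ]
}}

```text
t: 7.4
tcp_pos: [0.5287, -0.0308, 0.0555]
tool_rot: [[-0.544, -0.839, 0.0], [-0.839, 0.544, -0.0], [0.0, -0.0, -1.0]]
ft_force: [-0.0, -0.4, 0.9]
opening: 0.0325
finger_force: 0.0
```

```bash
python3 - <<'E'
from h import *
s=sense();p=s["tcp_pos"];n=np.array([.609,.0955]);v=np.array(p[:2])-n
for k in range(1,9):
    a=-np.radians(6*k);a0=a+np.radians(6)
    R=lambda t:np.array([[np.cos(t),-np.sin(t)],[np.sin(t),np.cos(t)]])
    print(6*k,np.round((R(a)@v-R(a0)@v)/.08,3))
print(p,s["opening"],s["ft_force"])
E
```

```text
6 [-0.16   0.114]
12 [-0.147  0.13 ]
18 [-0.132  0.144]
24 [-0.117  0.157]
30 [-0.1    0.169]
36 [-0.081  0.178]
42 [-0.062  0.186]
48 [-0.043  0.191]
[ 0.52867238 -0.03082848  0.05549782] 0.0324848909422243 [-0.00487885 -0.39219152  0.94418682]
```

Call:
{"op": "servo_tool", "data": {
  "moves": [
    [-0.08, 0.057, 0, 0, 0, -0.0333, 0.62],
    [-0.08, 0.057, 0, 0, 0, -0.0333, 0.62],
    [-0.073, 0.065, 0, 0, 0, -0.0333, 0.62],
    [-0.073, 0.065, 0, 0, 0, -0.0333, 0.62],
    [-0.066, 0.072, 0, 0, 0, -0.0333, 0.62],
    [-0.066, 0.072, 0, 0, 0, -0.0333, 0.62]
  ]
}}

```text
t: 7.9
tcp_pos: [0.4944, 0.0003, 0.0573]
tool_rot: [[-0.778, -0.628, 0.005], [-0.628, 0.778, 0.001], [-0.004, -0.002, -1.0]]
ft_force: [1.6, -0.9, -0.7]
opening: 0.0327
finger_force: 0.9
```

Call:
{"op": "servo_tool", "data": {
  "moves": [
    [-0.058, 0.078, 0, 0, 0, -0.0333, 0.62],
    [-0.058, 0.078, 0, 0, 0, -0.0333, 0.62],
    [-0.05, 0.084, 0, 0, 0, -0.0333, 0.62],
    [-0.05, 0.084, 0, 0, 0, -0.0333, 0.62],
    [-0.04, 0.089, 0, 0, 0, -0.0333, 0.62],
    [-0.04, 0.089, 0, 0, 0, -0.0333, 0.62]
  ]
}}

```text
t: 8.4
tcp_pos: [0.4703, 0.0405, 0.0573]
tool_rot: [[-0.934, -0.357, 0.004], [-0.357, 0.934, 0.001], [-0.004, -0.001, -1.0]]
ft_force: [0.6, -1.9, 0.5]
opening: 0.0324
finger_force: 1.1
```

Call:
{"op": "servo_tool", "data": {
  "moves": [
    [-0.031, 0.093, 0, 0, 0, -0.0333, 0.62],
    [-0.031, 0.093, 0, 0, 0, -0.0333, 0.62],
    [-0.022, 0.096, 0, 0, 0, -0.0333, 0.62],
    [-0.022, 0.096, 0, 0, 0, -0.0333, 0.62],
    [0, 0, 0, 0, 0, 0, 0.62],
    [0, 0, 0, 0, 0, 0, 0.62]
  ]
}}

```text
t: 8.9
tcp_pos: [0.4617, 0.0709, 0.0567]
tool_rot: [[-0.987, -0.159, 0.003], [-0.159, 0.987, 0.001], [-0.003, 0.001, -1.0]]
ft_force: [-0.2, -0.3, -0.1]
opening: 0.0328
finger_force: 0.0
```

```bash
python3 - <<'E'
from h import *
c=cam("scene");print(sense()["tcp_pos"],sense()["ft_force"])
cv2.imwrite("pics/s6.png",cv2.resize(c["im"][130:260,190:360],None,fx=4.5,fy=4.5,interpolation=cv2.INTER_CUBIC))
E
```

```text
[0.46149711 0.07057118 0.05645328] [0.20550569 0.42932231 0.00494144]
```

View pics/s6.png

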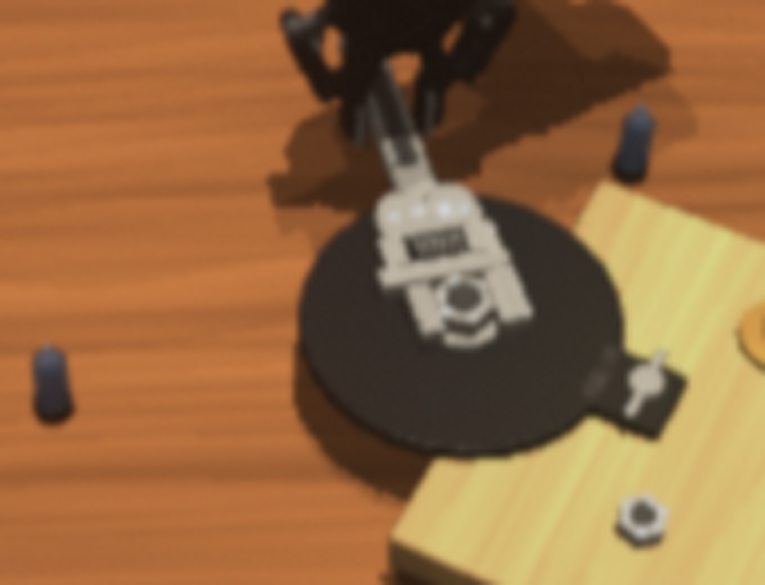

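The wrench has swung with the handle still between the fingers and the head around the nut at crop (465,298). Nothing else has moved. I'll release, lift and measure.

Call:
{"op": "servo_tool", "data": {
  "moves": [
    [0, 0, 0, 0, 0, 0, 0.45],
    [0, 0, 0, 0, 0, 0, 0.45],
    [0, 0, 0.2, 0, 0, 0, 0.45],
    [0, 0, 0.3, 0, 0, 0, 0.45],
    [0, 0, 0.4, 0, 0, 0, 0.45],
    [0.4, 0.05, 0.3, 0, 0, 0, 0.45],
    [0.4, 0.05, 0, 0, 0, 0, 0.7],
    [0.4, 0.05, 0, 0, 0, 0, 1],
    [0.4, 0.05, 0, 0, 0, 0, 1],
    [0, 0, 0, 0, 0, 0, 1]
  ]
}}

```text
t: 9.78
tcp_pos: [0.5938, 0.0864, 0.1509]
tool_rot: [[-0.988, -0.157, 0.004], [-0.157, 0.988, 0.0], [-0.004, -0.0, -1.0]]
ft_force: [0.5, 0.4, 0.5]
opening: 0.0004
finger_force: 0.0
```

```bash
python3 - <<'E'
from h import *
c=cam("wrist");print(sense()["tcp_pos"],sense()["opening"])
cv2.imwrite("pics/w7.png",cv2.resize(c["im"],None,fx=1.5,fy=1.5))
E
```

```text
[0.59073808 0.08593337 0.15034355] -0.0002089075027230804
```

View pics/w7.png

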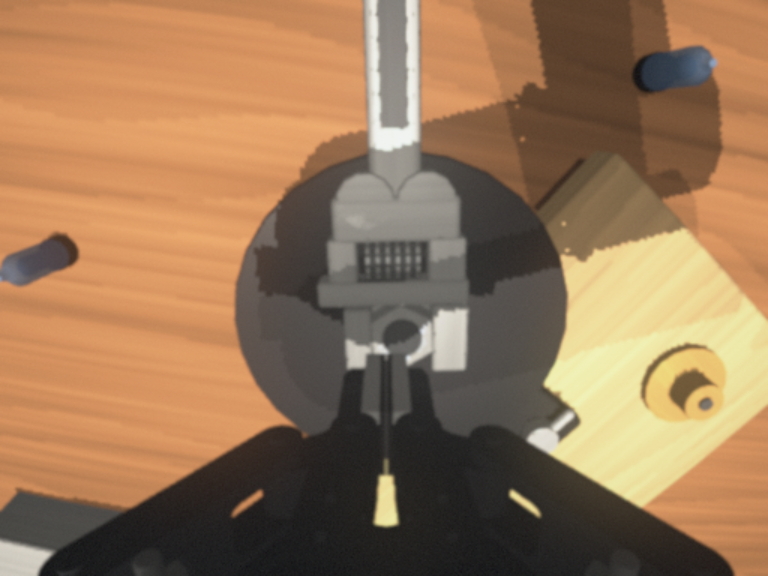

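The wrench lies straight in the view: handle centre (394,60), worm (393,261), nut (402,336), with its jaws around the nut. Now I'll check the yaw.

```bash
python3 - <<'E'
from h import *
c=cam("wrist")
f=lambda u,v,z:onz(c,u/1.5,v/1.5,z)[:2]
n=f(402,336,.076);w=f(393,261,.081);h=f(393.5,15,.0745);h2=f(395,140,.0745)
for a,b in((n,h),(n,w),(w,h),(h2,h)): d=a-b;print(a,b,np.linalg.norm(d),np.degrees(np.arctan2(d[1],d[0])))
E
```

```text
[0.60571459 0.09612904] [0.46322181 0.06846367] 0.1451535872281922 10.987439371418914
[0.60571459 0.09612904] [0.56625394 0.08498421] 0.041004267698442495 15.771221678202853
[0.56625394 0.08498421] [0.46322181 0.06846367] 0.10434820414005773 9.109469780797156
[0.51302465 0.07726307] [0.46322181 0.06846367] 0.050574224089582565 10.019878960685611
```

The wrench turned about 47° (0.82 rad), so with slack the nut should be near 0.78 rad, inside the window. The arm is clear, so I'm handing in.

```bash
python3 -c "
from h import *
print(close_job())"
```

```text
the job is handed in; nothing more can be done
None
```

I closed the jaws snug on the nut with the worm and swung the wrench about 47° clockwise by its handle (nut estimated at 0.78 rad, not measured directly). The wrench is left lying flat on the nut, the arm is clear and no bystander looked moved; I handed the job in, but no verdict came back.

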